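# Push the tea carton home in its stock lane

## Task

On the cafe counter, push the white tea carton straight down the lane of the grey tray, between the two brass guide rails, until it sits square and flush against the black end stop. Only push it with the fingers (straighten it up first if it stands crooked or off-centre); do not lift or tip it, and let neither the carton nor the robot touch either brass rail. Leave everything else on the counter where it is, and finish with the hand clear.

Things in the scene. Friction and masses are not known exactly. Their poses are not given: they have to be found in the camera images.
- lane: fixed grey tray, board 8 mm thick. Origin under the middle of the lane's mouth, at counter level; x axis points down the lane from mouth to end stop, y left across it, z up. Bare apron 230 mm wide before the mouth (x -195 to 5 mm); lane part 175 mm wide. Place and heading vary; the lane runs roughly to the robot's left (+y)
- stop (a point): middle of the foot of the black end stop's face, on the board's top: 205 mm down the lane from the mouth, 8 mm above the counter; axes as lane. The stop is fixed, 175 mm wide and 50 mm tall above the board
- rails: two polished brass guide rails fixed on the board along both sides of the lane; origin and axes as lane. Each 8 mm thick, 25 mm tall (top 33 mm above the counter), from x = 1 to 205 mm; inner faces at y = +65.5 and -65.5 mm: free width 131 mm
- carton: white tea carton, red and green band, red flowers on top: 100 mm along its x, 105 mm along its y, 80 mm high, 0.2 to 0.45 kg. Origin: centre of its underside, on the board. Starts on the apron, x roughly down the lane, skew up to 17 degrees and up to 25 mm off the middle line. Slides, does not tip, if pushed at middle height. Home: centre 155 mm down the lane
- honey_jar: small amber honey jar with brass-coloured cap, 54 mm diameter, 75 mm tall, standing beside the left-hand rail; bystander, loose; origin at the centre of its underside
- spice_jar: small clear spice jar with black cap, 44 mm diameter, 85 mm tall, standing beside the right-hand rail; bystander, loose; origin at the centre of its underside
- pen_cup: white cup 68 mm across with pens in it, 140 mm tall overall; bystander, loose; origin at the centre of its underside
- mug: black mug, 80 mm across plus its handle, 90 mm tall; bystander, loose; origin at the centre of its underside
- tape_roll: brown roll of tape lying flat, 90 mm across, 48 mm high; bystander, loose; origin at the centre of its underside
- notes: yellow block of sticky notes, 76 x 76 x 30 mm; bystander, loose; origin at the centre of its underside
- terminal: white card terminal lying flat, 160 x 78 x 30 mm; bystander, loose; origin at the centre of its underside
Mind the look-alikes: they are no part of the job. What is shaped like the carton but orange or pink is not meant.

How it is judged:
By the outcome, as a careful person would: the job done as asked, in the order asked, and still so for the second after the job is handed in, with the robot touching nothing.
It also fails if it takes over 64 s, if anything falls off the work surface, if the arm or the gripper's body presses on something with over 40 N, if the wrist force passes 120 N, or if a joint passes its speed limit or range.

## Robot

A 6-joint arm with a two-finger parallel gripper is mounted at the origin on the work surface. World frame = base frame: x ahead of the robot, y to its left, z up, the work surface at z = 0. Lengths are in m, angles in rad, forces in N, time in s.
With the tool pointing down it reaches from about 0.25 to 0.725 m from the base axis. Payload 4 kg.
Tool frame: the origin (TCP) lies on the centre line of the jaws, within the pads' length; the fingertips stand 17 mm ahead of it and the grasp point (between the pads) lies 2 mm behind it; z points along the fingers, y is the line along which they close (so a half turn about z gives the same grasp; the last joint's range is limited). The gripper opens to 85 mm and grips with 20 to 120 N. Pads are 22 mm wide; open, the fingers measure 114 mm over their backs; the gripper's body (76 mm by 85 mm) begins 54 mm behind the grasp point. The pads swing forward as they close: fully open they stand 13 mm farther back than shut.
Start: joints at [-1.291, 0.241, 0.005, 1.335, 0, 1.571], TCP at [0.138, -0.481, 0.248] pointing down, gripper open.
Joint ranges: [-2.72, 2.72], [-1.05, 1.87], [-1.09, 1.28], [-1.99, 2.15], [-1.42, 1.44], [-3.14, 3.14]. Speed limits (rad/s): [2.79, 2.79, 3.14, 3.14, 3.14, 3.14].

## Interface

Orientations are given as a unit quaternion [x, y, z, w].
In Python, from workcell import get_obs, imaging, order gives the robot as it stands.
- The arm moves only by the tool apply_moves, never from a script. Its argument "targets" is a list that holds one entry, the list of rows, each a list of 5 numbers: the shift along the world's x, y, z in units of 40 mm (1.0 is 40 mm), then the turn about the world's z in degrees, then the gripper command: -1 is shut, 1 is fully open, values between are in proportion. In form: [[[dx, dy, dz, turn, fingers], ...]]. A call has 1 to 8 rows; each row shifts and turns the commanded pose from where the row before left it; what a row does not reach is not made up. A row lasts 1/12 s, in which the tool goes at most 41.7 mm and 7.16 degrees, less where a joint would pass 70% of its speed; a pose out of reach is approached as far as the arm can. A call is refused whole if a number of a shift passes 1 or a number of a turn 7.16, either way. A call with a gripper value outside its range is refused whole. The fingers move at their own pace and stop on an object; the grip force is fixed at half the most. Time passes only in rows, so rows that do not move let the fingers close. It gives the time, the measured TCP pose, the force, the opening and the grip force at its end, in the units of the state.
- get_obs(): the state, without advancing time (a new reading comes with each control period).
- imaging.camera(name): name is "scene" or "top"; returns (picture, depth): 384x512x3 uint8, blue, green, red; 384x512 float32, m along the optical axis (not along the pixel's ray), 0 where there is no reading.
- imaging.get_calibration(name): a dict with "camera_matrix" (3x3 intrinsics, pixels), "k1" (the pictures are not rectified: a ray, as slopes to the right and down, at radius r is drawn at 1 + k1 r^2 times it, then the intrinsics apply), "eye" and "rotation" of the camera in the world. Camera axes: x right, y down, z forward; pixel columns grow to the right and rows downward; lengths in m; the calibration is good to about 2 mm. A picture is of the moment at which its call begins. get_calibration takes no time and is no camera call.
- order.job_done(): hands the job in; it is judged then, once.
The state is a dict: "clock": time; "joint_pos": joint angles; "joint_vel": joint speeds; "tau": joint torques, N m; "eef_pos": TCP position; "tool_rot": TCP orientation; "ft_force": force on the tool from outside, world axes, zero at the start; "ft_torque": the same for the moment, N m; "grip_width": finger opening in m; "grasp_force": force on a finger pad.
Only numpy, scipy, OpenCV 4.12 (cv2) and the standard library are available. Lean on these libraries where they do the work, as an engineer would, in place of code of your own. Each camera call takes 0.05 s, during which the arm holds its last target. There are 200 camera calls.

## Working session

There is one attempt and no reset: what is moved stays moved. The work goes in short steps, Python scripts to look and compute and a tool call to move; the robot and the scene stay as the last step left them, time stands still between calls to the robot, and variables do not carry over. Pictures are saved under pics/ and viewed, at most 10 in all, crops included, and the job is handed in when it is done.

Besides the shell and the picture viewer there is one more tool, called after "Call:" as name([rows], argument=value, ...), one row to a line, values as JSON. apply_moves: Moves the arm, as the interface text tells. Its arguments: {"type":"object","properties":{"targets":{"type":"array","items":{"type":"array","items":{"type":"array","items":{"type":"number"}}}}},"required":["targets"]}

```bash
mkdir -p pics
python3 - <<'E'
from workcell import get_obs, imaging
import cv2,numpy as np
o=get_obs();print(o['clock'],o['eef_pos'],o['tool_rot'],o['grip_width'])
for n in('scene','top'):
    p,d=imaging.camera(n);cv2.imwrite(f'pics/{n}0.png',p);np.save(f'pics/{n}0.npy',d)
    c=imaging.get_calibration(n);print(n,c)
E
```

```text
0.0 [ 0.13792135 -0.47997092  0.24740957] [ 9.90231462e-01  1.39429424e-01 -1.45747484e-04 -1.03299178e-03] 0.08540468493027016
scene {'camera_matrix': array([[499.50380177,   0.        , 259.60478181],
       [  0.        , 499.50380177, 192.19285515],
       [  0.        ,   0.        ,   1.        ]]), 'k1': 0.07736393401459274, 'eye': array([ 0.92818706, -0.67659644,  1.29577889]), 'rotation': array([ 0.92572812,  0.25830575, -0.06746227, -0.26787018])}
top {'camera_matrix': array([[462.95537275,   0.        , 258.09435283],
       [  0.        , 462.95537275, 186.38054244],
       [  0.        ,   0.        ,   1.        ]]), 'k1': 0.017901369844745635, 'eye': array([0.31724356, 0.02801208, 1.47011868]), 'rotation': array([ 0.71341132, -0.69587115,  0.05993218, -0.05670775])}
```

View pics/top0.png

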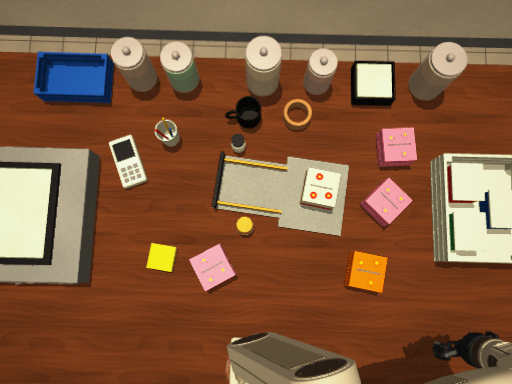

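View pics/scene0.png

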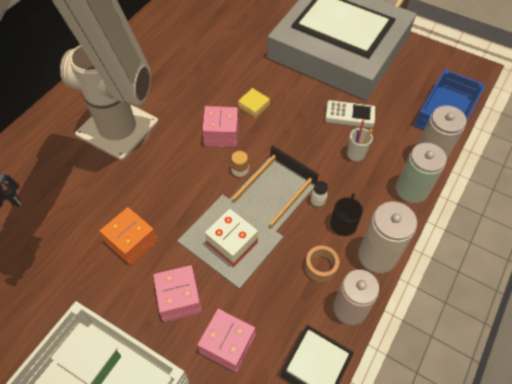

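The top view shows the white carton at about (321,188) on the apron. The lane runs left to the black stop at about (220,181), with rails from (225,160) to (287,168) and from (221,205) to (281,212). The pink box at (387,202) is just behind the apron.

```bash
cat > h.py <<'E'
from workcell import get_obs, imaging
import cv2,numpy as np
from scipy.spatial.transform import Rotation as R
def cast(n,uv,z):
    c=imaging.get_calibration(n);K=c['camera_matrix']
    uv=np.asarray(uv,float).reshape(-1,2)
    s=cv2.undistortPoints(uv[:,None],K,np.array([c['k1'],0,0,0.]))[:,0]
    d=R.from_quat(c['rotation']).apply(np.c_[s,np.ones(len(s))])
    return c['eye']+d*((z-c['eye'][2])/d[:,2])[:,None]
def mask(p,box,lo,hi):
    m=cv2.inRange(cv2.cvtColor(p,cv2.COLOR_BGR2HSV),np.array(lo),np.array(hi))
    k=np.zeros_like(m);x0,y0,x1,y1=box;k[y0:y1,x0:x1]=255
    return m&k
def big(m):
    return max(cv2.findContours(m,cv2.RETR_EXTERNAL,cv2.CHAIN_APPROX_NONE)[0],key=cv2.contourArea)
def rect(n,cnt,z):
    P=cast(n,cnt.reshape(-1,2),z)[:,:2]
    return cv2.minAreaRect((P*1000).astype(np.float32))
E
python3 - <<'E'
from h import *
p=cv2.imread('pics/top0.png')
for nm,b in(('left',(215,195,290,222)),('right',(215,150,295,178))):
    m=mask(p,b,(15,120,130),(35,255,255)); r=rect('top',big(m),.033);print(nm,r,cv2.boundingRect(big(m)))
m=mask(p,(290,155,350,225),(0,0,175),(180,255,255));print('c',rect('top',big(cv2.morphologyEx(m,cv2.MORPH_CLOSE,np.ones((7,7)))),.088))
hsv=cv2.cvtColor(p,cv2.COLOR_BGR2HSV);print(hsv[188,310:345].tolist());
m=mask(p,(212,150,355,240),(0,0,70),(180,70,255));c=big(cv2.morphologyEx(m,cv2.MORPH_CLOSE,np.ones((5,5))));print('board',cast('top',cv2.approxPolyDP(c,3,True),.008)[:,:2].round(3).tolist())
m=mask(p,(210,145,235,215),(0,0,0),(180,255,45));print('stop',rect('top',big(m),.058))
v=cv2.resize(p[130:250,200:400],None,fx=4,fy=4,interpolation=cv2.INTER_CUBIC);cv2.imwrite('pics/z0.png',v)
d=np.load('pics/top0.npy');print(d[188,315:330])
E
```

```text
left ((492.83111572265625, 51.539154052734375), (202.4570770263672, 8.236918449401855), 82.85216522216797) (217, 201, 65, 12)
right ((630.6024780273438, 34.4554443359375), (201.97569274902344, 8.18181037902832), 82.82398986816406) (224, 158, 64, 12)
c ((539.9080810546875, -160.67605590820312), (205.1510772705078, 176.9652099609375), 0.7446470260620117)
[[33, 37, 248], [32, 37, 247], [32, 37, 246], [32, 36, 247], [31, 38, 246], [31, 39, 245], [31, 38, 246], [31, 38, 246], [32, 37, 246], [32, 38, 246], [31, 39, 246], [32, 39, 246], [31, 36, 246], [29, 50, 235], [22, 73, 200], [22, 69, 199], [21, 65, 197], [23, 61, 192], [21, 60, 190], [20, 60, 183], [18, 63, 181], [22, 61, 197], [29, 52, 226], [31, 41, 240], [32, 34, 247], [32, 36, 247], [31, 37, 246], [30, 50, 234], [22, 69, 192], [23, 57, 191], [23, 57, 192], [23, 55, 189], [25, 58, 186], [25, 56, 186], [24, 57, 188]]
board [[0.658, 0.134], [0.633, -0.064], [0.617, -0.067], [0.638, 0.136], [0.488, 0.15], [0.467, -0.038], [0.436, -0.045], [0.412, -0.237], [0.635, -0.264], [0.66, -0.07], [0.637, -0.064]]
stop ((570.03857421875, 144.9810791015625), (8.49548625946045, 171.8435516357422), 81.6750717163086)
[1.399531  1.3992573 1.400729  1.3972665 1.4062029 1.4042369 1.4031311
 1.3990753 1.4023938 1.4030985 1.4016048 1.4015656 1.4051455 1.3998123
 1.403917 ]
```

View pics/z0.png

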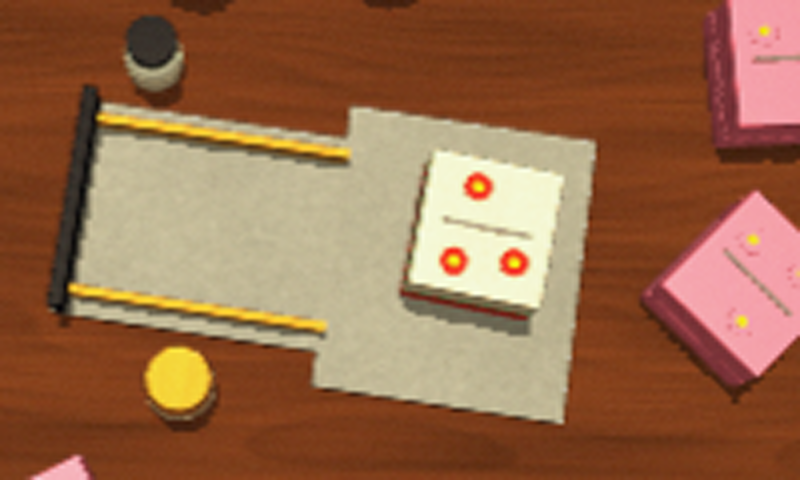

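```bash
cat >> h.py <<'E'
TH=np.radians(82.85);O=np.array([548.9,-59.2])
ex=np.array([np.cos(TH),np.sin(TH)]);ey=np.array([-ex[1],ex[0]])
def lane(P): P=np.asarray(P)-O;return np.stack([P@ex,P@ey],-1)
def world(x,y): return O+x*ex+y*ey
def carton(n,box,p=None):
    if p is None:p,_=imaging.camera(n)
    m=mask(p,box,(0,0,215),(180,75,255));m=cv2.morphologyEx(m,cv2.MORPH_CLOSE,np.ones((9,9)))
    r=rect(n,big(m),.088);a=r[2]-82.85;a=(a+45)%90-45
    print(n,'carton lane',lane(r[0]).round(1),'size',np.round(r[1],1),'skew',round(a,1));return p,r
def state():
    o=get_obs();y=R.from_quat(o['tool_rot']).apply([0,1,0])
    print('t',round(o['clock'],2),'tcp',(o['eef_pos']*1000).round(1),'lane',lane(o['eef_pos'][:2]*1000).round(1),'yaxis deg',round(np.degrees(np.arctan2(y[1],y[0])),1),'F',np.round(o['ft_force'],1),'w',round(o['grip_width'],3))
E
python3 - <<'E'
from h import *
p=cv2.imread('pics/top0.png');carton('top',(290,155,350,225),p)
carton('scene',(195,200,265,270),cv2.imread('pics/scene0.png'))
state()
for n,px,z in(('pink',[(0.,0)],.08),):pass
pk=mask(p,(355,170,420,235),(150,40,120),(180,160,255));r=rect('top',big(pk),.08);print('pink',lane(cv2.boxPoints(r)))
E
```

```text
top carton lane [-106.9  -16.4] size [ 99.1 104. ] skew -3.0
scene carton lane [-106.6  -14.5] size [ 99.  102.5] skew -3.3
t 0.1 tcp [ 137.9 -480.   247.5] lane [-468.7  355.4] yaxis deg -74.0 F [ 0.3  0.3 -0. ] w 0.085
pink [[-310.62137305   77.26649916]
 [-384.44227965  -18.3256427 ]
 [-304.43161725  -80.11370241]
 [-230.61070685   15.47840917]]
```

Call:
apply_moves([
  [[0.75,0.45,0,-1.5,0.2],[0.75,0.45,0,-1.5,0.2],[0.75,0.45,0,-1.5,0.2],[0.75,0.45,0,-1.5,0.2],[0.75,0.45,0,-1.5,0.2],[0.75,0.45,0,-1.5,0.2],[0.75,0.45,0,-1.5,0.2],[0.75,0.45,0,-1.5,0.2]],
])

```text
clock: 0.77
eef_pos: [0.3791, -0.3352, 0.2479]
tool_rot: [0.999, 0.035, -0.0, -0.0]
ft_force: [-0.5, -0.6, -0.0]
grip_width: 0.0509
grasp_force: 0.0
```

Call:
apply_moves([
  [[0.75,0.45,0,-1.5,0.2],[0.75,0.45,0,-1.5,0.2],[0.75,0.45,0,-1.5,0.2],[0.75,0.45,0,-1.5,0.2],[0.75,0.45,0,-1.5,0.2],[0.75,0.45,0,-1.5,0.2],[0,0,0,0,0.2],[0,0,0,0,0.2]],
])

```text
clock: 1.43
eef_pos: [0.559, -0.227, 0.2468]
tool_rot: [0.999, -0.042, -0.001, -0.0]
ft_force: [-0.4, 1.0, 0.5]
grip_width: 0.0514
grasp_force: 0.0
```

Run:
```python
from h import *
state();print(get_obs()['joint_pos'].round(2),world(-107,-100).round(1))
```

```text
t 1.43 tcp [ 559.  -227.   246.8] lane [-165.2  -30.9] yaxis deg -94.8 F [-0.4  1.   0.5] w 0.051
[-0.39  0.45  0.31  1.43 -0.    2.84] [ 634.8 -177.8]
```

Call:
apply_moves([
  [[0.63,0.41,0,-0.8,0.2],[0.63,0.41,0,-0.8,0.2],[0.63,0.41,0,-0.8,0.2],[0,0,-0.9,0,0.2],[0,0,-0.9,0,0.2],[0,0,-0.9,0,0.2],[0,0,-0.5,0,0.2],[0,0,0,0,0.2]],
])

```text
clock: 2.1
eef_pos: [0.6284, -0.1793, 0.1137]
tool_rot: [0.998, -0.065, -0.006, -0.001]
ft_force: [-1.2, 0.2, -0.5]
grip_width: 0.0512
grasp_force: 0.0
```

Run:
```python
from h import *
state();print(get_obs()['joint_pos'].round(2))
p,_=imaging.camera('top');cv2.imwrite('pics/z1.png',cv2.resize(p[110:250,220:420],None,fx=4,fy=4))
```

```text
t 2.1 tcp [ 628.4 -179.3  113.7] lane [-109.3  -93.8] yaxis deg -97.5 F [-1.2  0.2 -0.5] w 0.051
[-0.28  0.63  0.26  1.21 -0.    2.99]
```

View pics/z1.png

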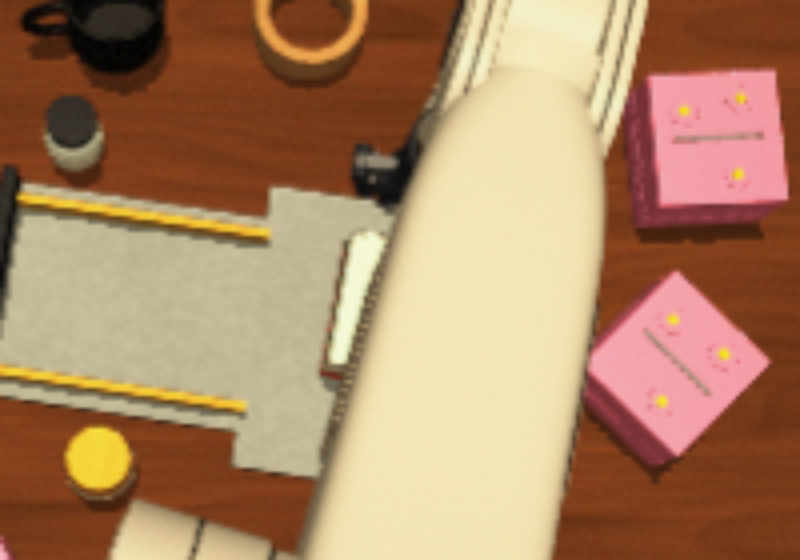

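The arm covers most of the carton (its visible edge is at about (345,300) in the crop). The gripper is beyond its far side and nothing has been touched.

Call:
apply_moves([
  [[0.15,0,0,0,0.2],[0,0,-0.55,0,0.2],[0,0,-0.55,0,0.2],[0,0,-0.4,0,0.2],[0,0,0,0,0.2],[0,0,0,0,0.2]],
])

```text
clock: 2.65
eef_pos: [0.6407, -0.18, 0.0621]
tool_rot: [0.998, -0.064, 0.001, 0.0]
ft_force: [1.0, -0.4, -0.1]
grip_width: 0.0514
grasp_force: 0.0
```

Run:
```python
from h import *
state();carton('scene',(195,200,265,270))
```

```text
t 2.65 tcp [ 640.7 -180.    62.1] lane [-108.4 -106.1] yaxis deg -97.4 F [ 1.  -0.4 -0.1] w 0.051
scene carton lane [-71.4   2.8] size [31.3 62.6] skew -0.8
```

Call:
apply_moves([
  [[0,0,-0.25,0,0.2],[-0.3,0.04,0,0,0.2],[-0.2,0.02,0,0,0.2],[-0.1,0.01,0,0,0.2],[-0.1,0.01,0,0,0.2],[-0.1,0.01,0,0,0.2],[-0.1,0.01,0,0,0.2],[0,0,0,0,0.2]],
])

```text
clock: 3.37
eef_pos: [0.6037, -0.1755, 0.051]
tool_rot: [0.998, -0.064, 0.001, 0.0]
ft_force: [0.6, -0.2, -0.5]
grip_width: 0.0514
grasp_force: 0.0
```

Call:
apply_moves([
  [[-0.05,0.01,0,0,0.2],[-0.05,0.01,0,0,0.2],[-0.05,0.01,0,0,0.2],[0,0,0,0,0.2],[0,0,0,0,0.2]],
])

```text
clock: 3.78
eef_pos: [0.5973, -0.174, 0.0501]
tool_rot: [0.998, -0.064, -0.0, -0.0]
ft_force: [1.5, -0.1, 0.2]
grip_width: 0.0512
grasp_force: 0.0
```

Run:
```python
from h import *
state()
p,_=imaging.camera('scene');cv2.imwrite('pics/z2.png',cv2.resize(p[130:290,170:340],None,fx=4,fy=3.6))
```

```text
t 3.78 tcp [ 597.3 -174.    50.1] lane [-107.9  -62.3] yaxis deg -97.4 F [ 1.5 -0.1  0.2] w 0.051
```

View pics/z2.png

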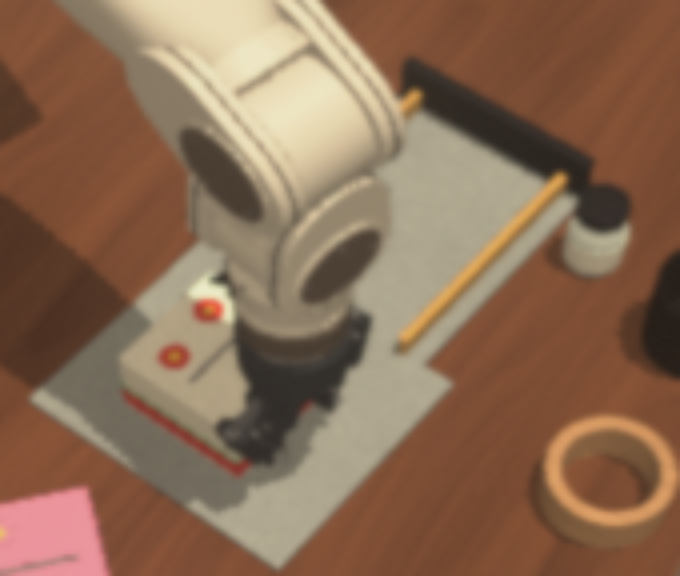

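The carton is still upright on the apron, with the gripper at its far side at about (270,400) in the crop. It is clear of the rails. I'll back off, rise and move behind it.

Call:
apply_moves([
  [[0.4,-0.05,0,0,0.2],[0.4,-0.05,0,0,0.2],[0,0,0.9,0,0.2],[0,0,0.9,0,0.2],[0,0,0.9,0,0.2],[0,0,0.9,0,0.2],[-0.3,-0.2,0,6.5,0.2],[-0.3,-0.2,0,6.5,0.2]],
])

```text
clock: 4.5
eef_pos: [0.6072, -0.1943, 0.1975]
tool_rot: [0.999, 0.053, 0.003, 0.001]
ft_force: [-0.2, 0.3, -1.5]
grip_width: 0.0515
grasp_force: 0.0
```

Call:
apply_moves([
  [[-0.3,-0.2,0,6.5,0.2],[-0.3,-0.2,0,6.5,0.2],[-0.3,-0.2,0,6.5,0.2],[-0.3,-0.2,0,6.5,0.2],[-0.3,-0.2,0,6.5,0.2],[-0.3,-0.2,0,6.5,0.2],[-0.2,-0.2,0,6.5,0.2],[0,0,0,6.5,0.2]],
])

```text
clock: 5.17
eef_pos: [0.5233, -0.2512, 0.1938]
tool_rot: [0.875, 0.483, -0.001, -0.001]
ft_force: [0.5, 0.4, 0.6]
grip_width: 0.0511
grasp_force: 0.0
```

Call:
apply_moves([
  [[0,0,0,6.5,0.2],[0,0,0,6.5,0.2],[0,0,0,6.5,0.2],[0,0,0,0,0.2]],
])

```text
clock: 5.5
eef_pos: [0.525, -0.2499, 0.1937]
tool_rot: [0.781, 0.624, -0.0, -0.001]
ft_force: [-0.1, -0.0, -0.4]
grip_width: 0.0512
grasp_force: 0.0
```

Run:
```python
from h import *
state();print(world(-188,0))
p,_=carton('top',(280,150,350,230))
p2,_=imaging.camera('scene')
try: carton('scene',(180,190,275,280),p2)
except Exception as e:print(e)
cv2.imwrite('pics/z3.png',np.hstack([cv2.resize(p[110:250,220:420],None,fx=2,fy=2),cv2.resize(p2[150:290,170:340],None,fx=2,fy=2)]))
```

```text
t 5.5 tcp [ 525.  -249.9  193.7] lane [-192.2    0. ] yaxis deg -12.8 F [-0.1 -0.  -0.4] w 0.051
[ 525.50012832 -245.73805511]
top carton lane [-106.     3.7] size [100.4 103.9] skew -0.1
scene carton lane [-106.3    4.5] size [ 98.9 102.7] skew -0.2
```

View pics/z3.png

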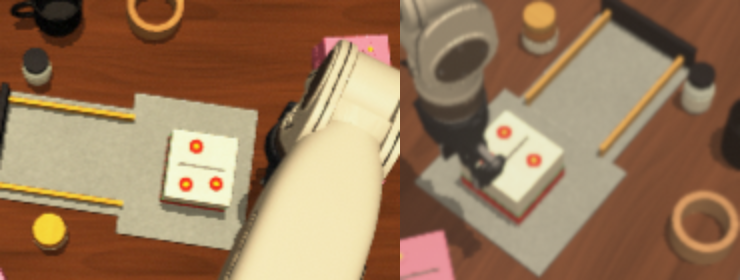

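Carton now square (skew about 0°, 4 mm left of the middle); gripper behind it, clear of everything. Yaw trim and go down.

Call:
apply_moves([
  [[-0.1,0,0,5.6,0.2],[0,0,-0.8,0,0.2],[0,0,-0.8,0,0.2],[0,0,-0.8,0,0.2],[0,0,-0.6,0,0.2],[0,0,-0.55,0,0.2],[0,0,0,0,0.2],[0,0,0,0,0.2]],
])

```text
clock: 6.27
eef_pos: [0.5205, -0.2495, 0.0511]
tool_rot: [0.751, 0.66, -0.001, -0.002]
ft_force: [-0.2, -0.2, 0.0]
grip_width: 0.0513
grasp_force: 0.0
```

Run:
```python
from h import *
state();carton('top',(280,150,350,230))
```

```text
t 6.27 tcp [ 520.5 -249.5   51.1] lane [-192.4    4.5] yaxis deg -7.3 F [-0.2 -0.2  0. ] w 0.051
top carton lane [-106.     3.7] size [100.4 103.9] skew -0.1
```

Call:
apply_moves([
  [[0.02,0.15,0,0,0.2],[0.02,0.15,0,0,0.2],[0.02,0.15,0,0,0.2],[0.02,0.15,0,0,0.2],[0.02,0.15,0,0,0.2],[0.02,0.15,0,0,0.2],[0.02,0.15,0,0,0.2],[0.02,0.15,0,0,0.2]],
])

```text
clock: 6.98
eef_pos: [0.5283, -0.2017, 0.0525]
tool_rot: [0.751, 0.661, -0.0, 0.0]
ft_force: [-0.3, -2.6, 0.9]
grip_width: 0.0517
grasp_force: 0.0
```

Call:
apply_moves([
  [[0.02,0.15,0,0,0.2],[0.02,0.15,0,0,0.2],[0.02,0.15,0,0,0.2],[0.02,0.15,0,0,0.2],[0.02,0.15,0,0,0.2],[0.02,0.15,0,0,0.2],[0.02,0.15,0,0,0.2],[0,0,0,0,0.2]],
])

```text
clock: 7.65
eef_pos: [0.5337, -0.1586, 0.0522]
tool_rot: [0.75, 0.661, 0.0, -0.001]
ft_force: [0.3, 0.8, -0.0]
grip_width: 0.051
grasp_force: 0.0
```

Run:
```python
from h import *
state();p,_=carton('top',(225,150,350,230))
```

```text
t 7.65 tcp [ 533.7 -158.6   52.2] lane [-100.5    2.7] yaxis deg -7.2 F [ 0.3  0.8 -0. ] w 0.051
top carton lane [-87.3  -6.9] size [207.9 244.4] skew 6.7
```

Run:
```python
from h import *
p,_=imaging.camera('top');p2,_=imaging.camera('scene')
cv2.imwrite('pics/t4.png',p)
cv2.imwrite('pics/z4.png',np.hstack([cv2.resize(p[140:240,200:360],None,fx=2.5,fy=3),cv2.resize(p2[140:240,180:340],None,fx=2.4,fy=3)]))
```

```text
(no output)
```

View pics/z4.png

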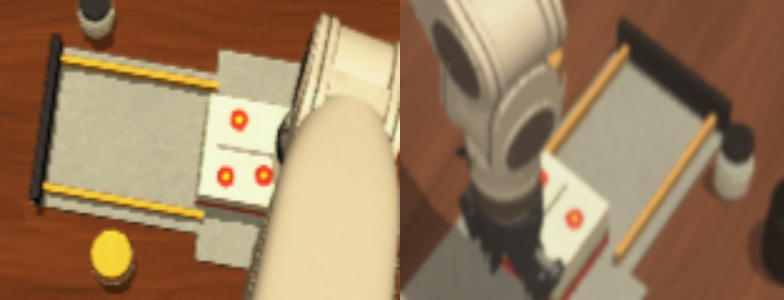

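Carton's front edge, px (284,171) to (279,205), is fully visible just at the mouth. I'll measure that edge.

```bash
cat >> h.py <<'E'
def front(p,x1,x0=215):
    m=mask(p,(x0,155,x1,225),(0,0,225),(180,75,255));c=big(m).reshape(-1,2)
    L=lane(cast('top',c,.088)[:,:2]*1000)
    f=[]
    for y in np.arange(np.percentile(L[:,1],5)+8,L[:,1].max()-8,3):
        s=L[abs(L[:,1]-y)<3]
        if len(s):f.append((y,s[:,0].max()))
    f=np.array(f);k=np.polyfit(f[:,0],f[:,1],1)
    n=L[L[:,0]>L[:,0].max()-30]
    print('front x at y=0',round(k[1],1),'skew',round(-np.degrees(np.arctan(k[0])),1),'y range',n[:,1].min().round(1),n[:,1].max().round(1))
E
python3 - <<'E'
from h import *
front(cv2.imread('pics/t4.png'),306)
front(cv2.imread('pics/top0.png'),350,290)
E
```

```text
front x at y=0 10.1 skew 0.3 y range -47.7 55.7
front x at y=0 -57.4 skew -3.1 y range -70.0 33.3
```

Call:
apply_moves([
  [[0.02,0.15,0,0,0.2],[0.03,0.2,0,0,0.2],[0.03,0.2,0,0,0.2],[0.03,0.2,0,0,0.2],[0.03,0.2,0,0,0.2],[0.02,0.2,0,0,0.2],[0.02,0.2,0,0,0.2],[0.02,0.2,0,0,0.2]],
])

```text
clock: 8.47
eef_pos: [0.5417, -0.0972, 0.0523]
tool_rot: [0.75, 0.661, -0.0, -0.0]
ft_force: [-0.5, -1.0, -0.5]
grip_width: 0.0512
grasp_force: 0.0
```

Call:
apply_moves([
  [[0.03,0.2,0,0,0.2],[0.03,0.2,0,0,0.2],[0.03,0.2,0,0,0.2],[0.03,0.2,0,0,0.2],[0.02,0.2,0,0,0.2],[0.02,0.2,0,0,0.2],[0.02,0.1,0,0,0.2],[0,0,0,0,0.2]],
])

```text
clock: 9.13
eef_pos: [0.5491, -0.0449, 0.0523]
tool_rot: [0.75, 0.661, 0.0, -0.0]
ft_force: [0.4, 0.5, 0.0]
grip_width: 0.051
grasp_force: 0.0
```

Run:
```python
from h import *
state();p,_=imaging.camera('top');cv2.imwrite('pics/t5.png',p);front(p,265)
```

```text
t 9.13 tcp [549.1 -44.9  52.3] lane [14.2  1.6] yaxis deg -7.2 F [0.4 0.5 0. ] w 0.051
front x at y=0 126.9 skew -0.8 y range -47.8 54.8
```

Call:
apply_moves([
  [[0.02,0.15,0,0,0.2],[0.03,0.2,0,0,0.2],[0.03,0.2,0,0,0.2],[0.02,0.2,0,0,0.2],[0.03,0.2,0,0,0.2],[0.03,0.2,0,0,0.2],[0.02,0.2,0,0,0.2],[0.02,0.15,0,0,0.2]],
])

```text
clock: 9.85
eef_pos: [0.5569, 0.015, 0.0523]
tool_rot: [0.75, 0.661, 0.0, -0.0]
ft_force: [0.2, -1.7, -0.4]
grip_width: 0.0515
grasp_force: 0.0
```

Call:
apply_moves([
  [[0.02,0.15,0,0,0.2],[0.01,0.1,0,0,0.2],[0.01,0.05,0,0,0.2],[0,0.05,0,0,0.2],[0,0,0,0,0.2],[0,0,0,0,0.2]],
])

```text
clock: 10.35
eef_pos: [0.5585, 0.0281, 0.0523]
tool_rot: [0.75, 0.661, 0.0, -0.0]
ft_force: [0.2, 0.1, -1.1]
grip_width: 0.0516
grasp_force: 0.0
```

Run:
```python
from h import *
state();p,_=imaging.camera('top');cv2.imwrite('pics/t5.png',p);front(p,245)
```

```text
t 10.35 tcp [558.5  28.1  52.3] lane [87.8  1.3] yaxis deg -7.3 F [ 0.2  0.1 -1.1] w 0.052
front x at y=0 196.1 skew -8.2 y range -48.4 54.8
```

Call:
apply_moves([
  [[0.01,0.05,0,0,0.2],[0,0.05,0,0,0.2],[0.01,0.04,0,0,0.2],[0,0,0,0,0.2]],
])

```text
clock: 10.73
eef_pos: [0.5593, 0.0325, 0.0524]
tool_rot: [0.751, 0.661, -0.001, 0.001]
ft_force: [-0.2, -5.0, 0.5]
grip_width: 0.0513
grasp_force: 0.0
```

Call:
apply_moves([
  [[0,0.03,0,0,0.2],[0,0.03,0,0,0.2],[0,0,0,0,0.2]],
])

```text
clock: 10.98
eef_pos: [0.5592, 0.0325, 0.0526]
tool_rot: [0.751, 0.66, -0.002, 0.003]
ft_force: [0.0, -11.4, 2.6]
grip_width: 0.0512
grasp_force: 0.0
```

The force is rising while the TCP stays put, so the carton is against the stop. One small extra push, then back off gently.

Call:
apply_moves([
  [[0,0.03,0,0,0.2],[0,0,0,0,0.2]],
])

```text
clock: 11.15
eef_pos: [0.5592, 0.0325, 0.0527]
tool_rot: [0.751, 0.66, -0.003, 0.003]
ft_force: [-1.5, -15.1, 3.5]
grip_width: 0.0512
grasp_force: 0.0
```

Call:
apply_moves([
  [[0,-0.03,0,0,0.2],[0,-0.05,0,0,0.2],[-0.01,-0.1,0,0,0.2],[-0.02,-0.15,0,0,0.2],[-0.03,-0.2,0,0,0.2],[-0.03,-0.2,0,0,0.2],[-0.03,-0.2,0,0,0.2],[0,0,0,0,0.2]],
])

```text
clock: 11.82
eef_pos: [0.5541, -0.0018, 0.0523]
tool_rot: [0.751, 0.66, -0.0, 0.0]
ft_force: [-0.2, -0.0, 0.2]
grip_width: 0.0513
grasp_force: 0.0
```

Call:
apply_moves([
  [[0,0,0.5,0,0.2],[0,0,0.9,0,0.2],[0,0,0.9,0,0.2],[0,0,0.9,0,0.2],[-0.4,-0.8,0,0,0.2],[-0.4,-0.8,0,0,0.2],[-0.4,-0.8,0,0,0.2],[-0.4,-0.8,0,0,0.2]],
])

```text
clock: 12.48
eef_pos: [0.4899, -0.129, 0.1807]
tool_rot: [0.75, 0.661, 0.0, 0.0]
ft_force: [-0.6, -0.2, -0.5]
grip_width: 0.0515
grasp_force: 0.0
```

Run:
```python
from h import *
state();p,_=imaging.camera('top');p2,_=imaging.camera('scene');carton('top',(215,155,290,225),p);carton('scene',(225,140,330,225),p2);front(p,255)
cv2.imwrite('pics/z6.png',np.hstack([cv2.resize(p[120:250,190:350],None,fx=2.5,fy=2.5),cv2.resize(p2[120:250,180:340],None,fx=2.5,fy=2.5)]))
```

```text
t 12.48 tcp [ 489.9 -129.   180.7] lane [-76.6  49.9] yaxis deg -7.2 F [-0.6 -0.2 -0.5] w 0.051
top carton lane [154.5   3.2] size [ 98.2 103.2] skew -0.2
scene carton lane [154.1   4.3] size [ 97.4 103. ] skew 0.0
front x at y=0 202.6 skew -0.3 y range -47.8 54.5
```

View pics/z6.png

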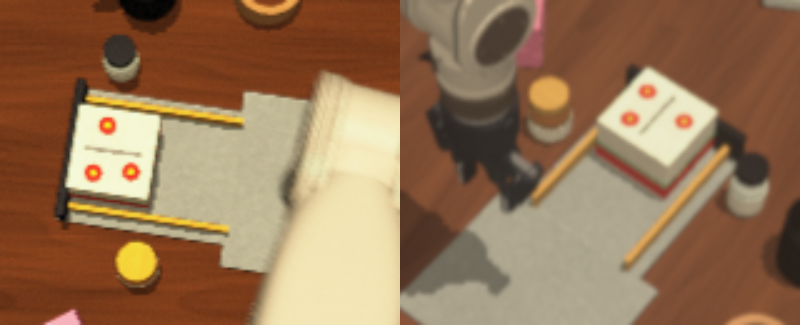

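The carton is square against the stop (top view around (112,152) in the crop). It has a gap to both rails, the jars haven't moved, and the hand is clear. Let the arm settle and hand in.

Call:
apply_moves([
  [[0,0,0.5,0,0.2],[0,0,0.5,0,0.2],[0,0,0,0,0.2],[0,0,0,0,0.2],[0,0,0,0,0.2],[0,0,0,0,0.2]],
])

```text
clock: 13.08
eef_pos: [0.49, -0.1276, 0.2192]
tool_rot: [0.75, 0.661, -0.001, -0.001]
ft_force: [-0.3, 0.2, -0.4]
grip_width: 0.0513
grasp_force: 0.0
```

```bash
python3 -c "
from workcell import order;print(order.job_done())"
```

```text
the job is handed in; nothing more can be done
None
```

The carton sits square and flush against the black end stop, about 4 mm left of the middle and about 9 mm clear of the nearer rail; the hand is clear and the job was handed in at about 13 s.

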